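# Sweep the offcuts off the carving block into the scrap tray

### The job

Sweep the four pale wooden offcuts along the carving block with closed fingers and push them over its end, so that all four drop into the plain steel scrap tray standing there (not into the box with compartments at the other end). Only push them, do not pick any of them up, and leave the tin, the spool, the bottles and the mug where they stand.

Things in the scene. Friction and masses are not known exactly. Their poses are not given: they have to be found in the camera images.
- block: Carving block: fixed solid wood slab lying on the bench, 240 mm (its x) by 300 mm (its y), 50 mm thick, so its flat top, without any rim, is 50 mm above the bench. Origin: centre of its underside. Its yaw and place vary. The four offcuts, the tin and the spool stand on its top.
- tray: Scrap tray: fixed open steel tray without compartments, 260 mm (x) by 120 mm (y), 44 mm high, walls and floor 4 mm; its rim is 6 mm lower than the block's top. It stands on the bench against either the block's +y or -y end (1 mm gap), same yaw as the block, its centre 211 mm from the block's centre. Origin: centre of its underside.
- partsbox: Parts box: fixed dark wooden box with six compartments holding dowels and brass buttons, same outer size as the tray (260 x 120 x 44 mm), against the other end of the block, same yaw. Origin: centre of its underside. No offcut belongs in it.
- offcut_block: Offcut, rectangular, 34 mm (x) by 26 mm (y). Pale wood, 16 mm thick, lying flat on the carving block, any yaw. Origin: centre of its underside, z up. To be swept into the tray.
- offcut_strip: Offcut, narrow strip, 44 mm (x) by 18 mm (y). Pale wood, 16 mm thick, lying flat on the carving block, any yaw. Origin: centre of its underside, z up. To be swept into the tray.
- offcut_ell: Offcut, L-shaped: 34 mm (x) by 32 mm (y) with the +x +y quarter (17 x 16 mm) missing; its centre is taken as the middle of the full 34 x 32 mm rectangle. Pale wood, 16 mm thick, lying flat on the carving block, any yaw. Origin: centre of its underside, z up. To be swept into the tray.
- offcut_hex: Offcut, hexagonal slice, 34 mm across its corners. Pale wood, 16 mm thick, lying flat on the carving block, any yaw. Origin: centre of its underside, z up. To be swept into the tray.
- tin: Bystander: round metal tin with a lid, 40 mm across, 28 mm high, standing on the block near the block's y axis, between the two rows of offcuts. Origin: centre of its underside. Leave it where it is.
- spool: Bystander: turned wooden spool, 36 mm across its flanges, 34 mm high, standing on the block near the block's y axis, between the two rows of offcuts. Origin: centre of its underside. Leave it where it is.
- glue: Bystander: white glue bottle, 60 mm across, 170 mm high, on the bench to the left. Origin: centre of its underside.
- mug: Bystander: blue ceramic mug, 80 mm across, 90 mm high, on the bench to the left. Origin: centre of its underside.
- spray: Bystander: green spray bottle, 72 mm across, 177 mm high, on the bench to the right. Origin: centre of its underside.
There are look-alikes about, which are no part of the job. What is shaped like the offcut_strip but purple or turquoise is not meant.

How it is judged:
By the outcome, as a careful person would: the job done as asked, in the order asked, and still so for the second after the job is handed in, with the robot touching nothing.
It also fails if it takes over 72 s, if anything falls off the work surface, if the arm or the gripper's body presses on something with over 40 N, if the wrist force passes 120 N, or if a joint passes its speed limit or range.

### The arm

A 7-joint arm with a two-finger parallel gripper is mounted at the origin on the work surface. World frame = base frame: x ahead of the robot, y to its left, z up, the work surface at z = 0. Lengths are in m, angles in degrees, forces in N, time in s.
With the tool pointing down it reaches from about 0.375 to 0.925 m from the base axis. Payload 3.1 kg.
Tool frame: the origin (TCP) lies at the centre of the arm's flange, where the gripper is bolted on; the fingertips stand 173 mm ahead of it and the grasp point (between the pads) lies 155 mm ahead of it; z points along the fingers, y is the line along which they close (so a half turn about z gives the same grasp; the last joint's range is limited). The gripper opens to 85 mm and grips with 20 to 120 N. Pads are 22 mm wide; open, the fingers measure 114 mm over their backs; the gripper's body (76 mm by 85 mm) begins 54 mm behind the grasp point. The pads swing forward as they close: fully open they stand 13 mm farther back than shut.
Start: joints at [60.63, 21.939, 2.515, 91.553, -1.026, 66.532, -2.859], TCP at [0.262, -0.595, 0.405] pointing down, gripper open.
Joint ranges: [-149.38, 149.38], [-23.57, 123.04], [-84.95, 90], [0, 143.3], [-89.99, 269.99], [3.08, 112.72], [-163.45, 163.45]. Speed limits (degrees/s): [159.86, 159.86, 180, 180, 180, 180, 180].

### API

Orientations are given as [roll, pitch, yaw] about the fixed x, y, z axes, in that order (R = Rz(yaw) Ry(pitch) Rx(roll)).
In Python, from rig import status, viewer, order gives the robot as it stands.
- The arm moves only by the tool send_rows, never from a script. Its argument "commands" is a list of rows, each a list of 3 entries, a list of its own where there are three numbers: the turn, a rotation vector about the tool's x, y, z in degrees, then the shift along the tool's x, y, z in m, then the finger opening in m, from 0 to 0.0854. A call has 1 to 8 rows; each row shifts and turns the commanded pose from where the row before left it, along the tool's axes as they then stand; what a row does not reach is not made up. A row lasts 1/12 s, in which the tool goes at most 41.7 mm and 7.16 degrees, less where a joint would pass 70% of its speed; a pose out of reach is approached as far as the arm can. A call is refused whole if a number of a shift passes 0.0417 or a number of a turn 7.16, either way. A call with a gripper value outside its range is refused whole. The fingers move at their own pace and stop on an object; "force" is the grip in N (left out, the last holds). Time passes only in rows, so rows that do not move let the fingers close. It gives the time, the measured TCP pose, the force, the opening and the grip force at its end, in the units of the state.
- status.observe(): the state, without advancing time (a new reading comes with each control period).
- viewer.camera(name): name is "side" or "top"; returns a dict with "color" (420x560x3 uint8, blue, green, red), "fx", "fy", "cx", "cy" (pixels), "position" and "rotation" of the camera in the world. Camera axes: x right, y up, looking along -z (the intrinsics and any distortion apply to the point x, -y, -z); pixel columns grow to the right and rows downward; lengths in m; the calibration is good to about 2 mm. A picture is of the moment at which its call begins. There is no depth.
- order.close_job(): hands the job in; it is judged then, once.
The state is a dict: "time": time; "joint_pos": joint angles; "qvel": joint speeds; "tau": joint torques, N m; "tcp_pos": TCP position; "tcp_rot": TCP orientation; "force": force on the tool from outside, world axes, zero at the start; "moment": the same for the moment, N m; "gripper_width": finger opening in m; "grasp_force": force on a finger pad.
Only numpy, scipy, OpenCV 4.12 (cv2) and the standard library are available. Lean on these libraries where they do the work, as an engineer would, in place of code of your own. Each camera call takes 0.05 s, during which the arm holds its last target. There are 200 camera calls.

## Working session

There is one attempt and no reset: what is moved stays moved. The work goes in short steps, Python scripts to look and compute and a tool call to move; the robot and the scene stay as the last step left them, time stands still between calls to the robot, and variables do not carry over. Pictures are saved under pics/ and viewed, at most 10 in all, crops included, and the job is handed in when it is done.

Besides the shell and the picture viewer there is one more tool, called after "Emit:" by a JSON object that holds its "fn" and its "kwargs". send_rows: Moves the arm, as the interface text tells. Its arguments: {"type":"object","properties":{"commands":{"type":"array","items":{"type":"array"}},"force":{"type":"number"}},"required":["commands"]}

```bash
mkdir -p pics
cat > h.py <<'E'
import numpy as np,cv2
from rig import status,viewer,order
def save(n,f):
    c=viewer.camera(n); cv2.imwrite(f,c["color"]); return c
def ray(c,u,v):
    d=np.array([(u-c["cx"])/c["fx"],-(v-c["cy"])/c["fy"],-1.0]); return np.array(c["position"]),np.array(c["rotation"])@d
def atz(c,u,v,z):
    p,d=ray(c,u,v); return p+d*(z-p[2])/d[2]
def proj(c,P):
    q=np.array(c["rotation"]).T@(np.array(P)-np.array(c["position"])); return c["cx"]+c["fx"]*q[0]/-q[2], c["cy"]-c["fy"]*q[1]/-q[2]
E
python3 - <<'E'
from h import *
import pickle
cs={}
for n in("top","side"):
    c=save(n,f"pics/{n}0.png"); cs[n]=c; print({k:v for k,v in c.items() if k!="color"})
pickle.dump(cs,open("c0.pkl","wb"))
print(status.observe())
E
```

```text
{'fx': 437.8105278600096, 'fy': 437.8105278600096, 'cx': 278.92703560727017, 'cy': 212.7505304857931, 'position': array([ 0.27121892, -0.02380491,  1.35080466]), 'rotation': array([ 11.21061096,   1.03840954, -91.34479988])}
{'fx': 403.66544433492237, 'fy': 403.66544433492237, 'cx': 283.8024964563684, 'cy': 211.06419229982274, 'position': array([-0.10035801, -0.61461196,  0.5989842 ]), 'rotation': array([ 58.99086072,  -0.58523953, -43.97294366])}
{'time': 0.1, 'joint_pos': array([60.63093792, 21.9875527 ,  2.51275307, 91.64072123, -1.02523599,
       66.53362082, -2.85885356]), 'qvel': array([-0.12520961, -0.12309933,  0.01767467, -0.16904281, -0.13398928,
       -0.01956533,  0.01836451]), 'tau': array([ 2.44004230e-03, -4.34731364e+01,  1.02909688e+00, -2.50454879e+01,
        1.08340062e-02,  5.45835122e-03,  1.21111594e-05]), 'tcp_pos': array([ 0.26177291, -0.59446605,  0.40340421]), 'tcp_rot': array([-1.79860836e+02,  8.04069484e-03,  2.37694353e+01]), 'force': array([-0.02907457, -0.12134383,  0.38990161]), 'moment': array([ 0.00346087,  0.02347801, -0.04157384]), 'grasp_force': 0.0, 'gripper_width': 0.08522833962357361}
```

View pics/top0.png

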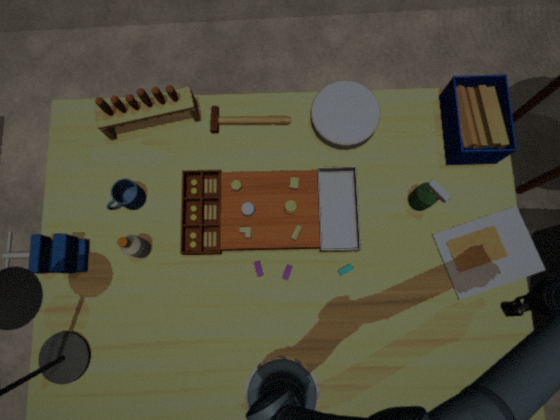

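View pics/side0.png

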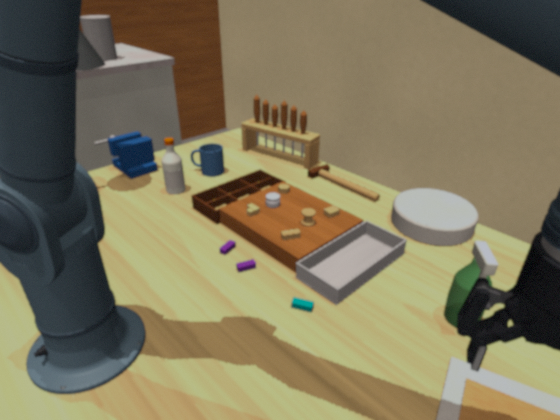

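The top view shows the tray at the image right (u 319–357, −y side) and the parts box at the left. The hex is at (236,185), block (294,183), ell (245,232), strip (296,232), tin (248,209) and spool (290,207). The purple and turquoise strips lie on the bench below them.

```bash
cat >> h.py <<'E'
from scipy.spatial.transform import Rotation as R
_cam=viewer.camera
def fix(c):
    c=dict(c); c["rotation"]=R.from_euler("xyz",c["rotation"],degrees=True).as_matrix() if np.ndim(c["rotation"])==1 else c["rotation"]; return c
E
python3 - <<'E'
from h import *
import pickle
cs=pickle.load(open("c0.pkl","rb"))
t=cs["top"]["color"][160:262,175:365]; cv2.imwrite("pics/t1.png",cv2.resize(np.clip(t*1.6,0,255).astype('uint8'),None,fx=4.2,fy=4.2,interpolation=cv2.INTER_CUBIC))
s=cs["side"]["color"][165:305,185:415]; cv2.imwrite("pics/s1.png",cv2.resize(s,None,fx=3.4,fy=3.4,interpolation=cv2.INTER_CUBIC))
E
```

```text
(no output)
```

View pics/t1.png

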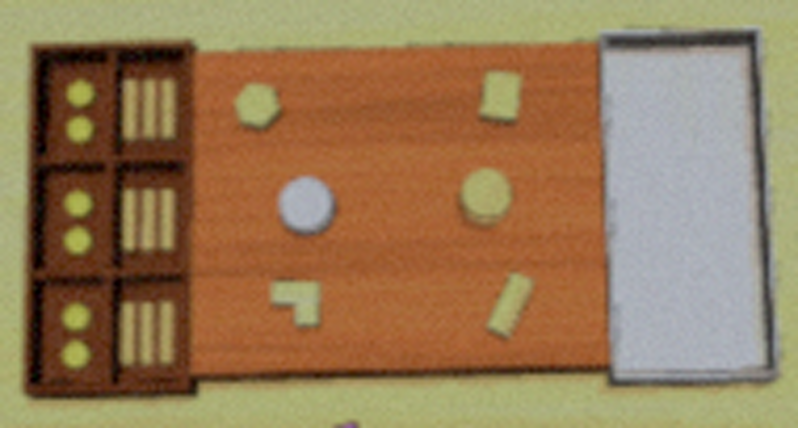

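View pics/s1.png

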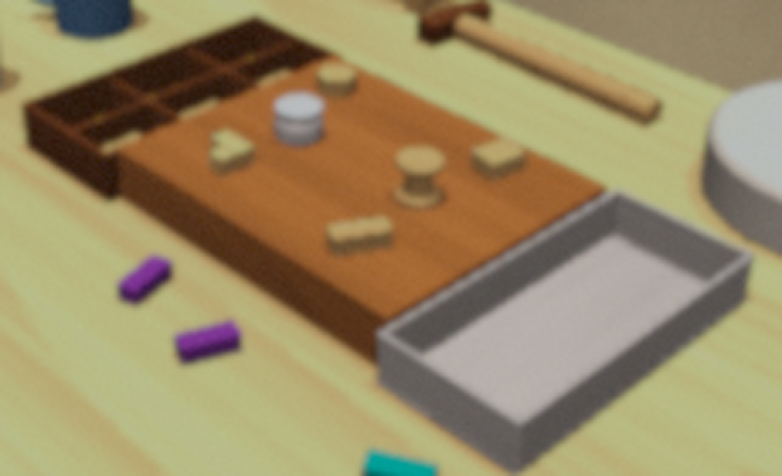

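The crops show in the top view: hex (258,105), block (501,96), ell (295–300,303), strip (510,305), tin (306,205), spool (486,195), block corners (193,52), (600,43), (609,368), (195,378). I'll triangulate these against the side crop.

Run:
```python
from h import *
import pickle
cs=pickle.load(open("c0.pkl","rb")); T,S=fix(cs["top"]),fix(cs["side"])
t=lambda x,y:(175+(x+.5)/4.2-.5,160+(y+.5)/4.2-.5)
s=lambda x,y:(185+(x+.5)/3.4-.5,165+(y+.5)/3.4-.5)
def tri(a,b):
    p,d=ray(T,*a);q,e=ray(S,*b)
    k=np.linalg.lstsq(np.c_[d,-e],q-p,rcond=None)[0]; A=p+k[0]*d;B=q+k[1]*e
    return (A+B)/2,np.linalg.norm(A-B)
np.set_printoptions(precision=4,suppress=True)
pts=dict(hex=((258,105),(337,73)),block=((501,96),(497,150)),ell=((296,303),(231,147)),strip=((510,305),(360,228)),tin=((306,205),(299,105)),spool=((486,195),(420,160)),cFT=((600,43),(605,188)),cNT=((609,368),(383,318)))
for n,(a,b) in pts.items():
    h=dict(tin=.078,spool=.084,cFT=.05,cNT=.05).get(n,.066)
    print(n,*tri(t(*a),s(*b)),atz(T,*t(*a),h))
C=np.array([atz(T,*t(*a),.05) for a in((193,52),(600,43),(609,368),(195,378))])
print(C, np.linalg.norm(C-np.roll(C,-1,0),axis=1), C.mean(0))
c=C.mean(0); 
y=((C[0]+C[3])-(C[1]+C[2]))[:2]; x=((C[0]+C[1])-(C[2]+C[3]))[:2]
print("yaw from y",np.degrees(np.arctan2(-y[0],y[1])),"from x",np.degrees(np.arctan2(x[1],x[0])))
# local coords, tops
th=(np.arctan2(-y[0],y[1])+np.arctan2(x[1],x[0]))/2
L=np.array([[np.cos(th),np.sin(th)],[-np.sin(th),np.cos(th)]])
for n,(a,b) in pts.items():
    h=dict(tin=.078,spool=.084,cFT=.05,cNT=.05).get(n,.066)
    print(n,L@(atz(T,*t(*a),h)-c)[:2])
for n,l in dict(ell=[(271,282),(320,282),(319,326),(295,326),(271,304)],strip=[(518,273),(532,279),(502,337),(488,329)],block=[(487,71),(522,74),(517,122),(481,117)]).items():
    print(n,[(L@(atz(T,*t(*a),.066)-c)[:2]).round(4).tolist() for a in l])
```

```text
hex [0.6175 0.1218 0.0643] 0.00011057114202946808 [0.617  0.1216 0.066 ]
block [ 0.6188 -0.0538  0.0646] 0.000841487164313693 [ 0.6187 -0.0541  0.066 ]
ell [0.4743 0.0943 0.061 ] 0.004978566187520789 [0.4715 0.0953 0.066 ]
strip [ 0.467  -0.0564  0.0636] 0.0013984458043356247 [ 0.4661 -0.0559  0.066 ]
tin [0.5405 0.0862 0.0766] 0.001381996650394703 [0.5396 0.0865 0.078 ]
spool [ 0.5432 -0.0414  0.0811] 0.0013692119108361404 [ 0.5421 -0.0409  0.084 ]
cFT [ 0.6613 -0.1276  0.0462] 0.00284944804585409 [ 0.6612 -0.1283  0.05  ]
cNT [ 0.4217 -0.125   0.0475] 0.00040922363400985206 [ 0.4216 -0.125   0.05  ]
[[ 0.663   0.1712  0.05  ]
 [ 0.6612 -0.1283  0.05  ]
 [ 0.4216 -0.125   0.05  ]
 [ 0.422   0.1692  0.05  ]] [0.2996 0.2396 0.2942 0.241 ] [0.5419 0.0218 0.05  ]
yaw from y -0.2093302979032605 from x -0.15715854476115773
hex [0.0747 0.1001]
block [ 0.077  -0.0756]
ell [-0.0706  0.0733]
strip [-0.0755 -0.0779]
tin [-0.0025  0.0648]
spool [ 0.0004 -0.0627]
cFT [ 0.1197 -0.1497]
cNT [-0.1199 -0.1471]
ell [[-0.0552, 0.091], [-0.056, 0.0562], [-0.0874, 0.0572], [-0.087, 0.0741], [-0.0709, 0.091]]
strip [[-0.0528, -0.0842], [-0.0573, -0.0939], [-0.0982, -0.0716], [-0.0923, -0.0619]]
block [[0.096, -0.066], [0.0931, -0.0913], [0.0574, -0.0866], [0.0617, -0.0608]]
```

Emit:
{"fn": "send_rows", "kwargs": {"commands": [[[0,0,-7],[0,0,0],0],[[0,0,-7],[0,0,0],0],[[0,0,-7],[0,0,0],0],[[0,0,-7],[0,0,0],0],[[0,0,-7],[0,0,0],0],[[0,0,-7],[0,0,0],0],[[0,0,-7],[0,0,0],0],[[0,0,-7],[0,0,0],0]]}}

```text
time: 0.77
tcp_pos: [0.2618, -0.5946, 0.4038]
tcp_rot: [-179.9, -0.1, 80.1]
force: [-0.8, 0.0, -0.5]
gripper_width: 0.0002
grasp_force: 0.0
```

Emit:
{"fn": "send_rows", "kwargs": {"commands": [[[0,0,-5],[0,0,0],0],[[0,0,-5],[0,0,0],0],[[0,0,0],[0.034,0.02,0],0],[[0,0,0],[0.034,0.02,0],0],[[0,0,0],[0.034,0.02,0],0],[[0,0,0],[0.034,0.02,0],0],[[0,0,0],[0.034,0.02,0],0],[[0,0,0],[0.034,0.02,0],0]]}}

```text
time: 1.43
tcp_pos: [0.3831, -0.3894, 0.4042]
tcp_rot: [-180.0, -0.0, 89.8]
force: [0.4, -0.5, 0.0]
gripper_width: 0.0001
grasp_force: 0.0
```

Emit:
{"fn": "send_rows", "kwargs": {"commands": [[[0,0,0],[0.034,0.02,0],0],[[0,0,0],[0.034,0.02,0],0],[[0,0,0],[0.034,0.02,0],0],[[0,0,0],[0.034,0.02,0],0],[[0,0,0],[0.034,0.02,0],0],[[0,0,0],[0.034,0.02,0],0],[[0,0,0],[0.034,0.02,0],0],[[0,0,0],[0.034,0.02,0],0]]}}

```text
time: 2.1
tcp_pos: [0.5442, -0.1183, 0.4043]
tcp_rot: [-180.0, 0.0, 89.8]
force: [0.3, 0.7, -0.1]
gripper_width: -0.0003
grasp_force: 0.0
```

Emit:
{"fn": "send_rows", "kwargs": {"commands": [[[0,0,0],[0.032,0.0185,0],0],[[0,0,0],[0.032,0.0185,0],0],[[0,0,0],[0.032,0.0185,0],0],[[0,0,0],[0.032,0.0185,0],0],[[0,0,0],[0,0,0.035],0],[[0,0,0],[0,0,0.035],0],[[0,0,0],[0,0,0.035],0],[[0,0,0],[0,0,0.035],0]]}}

```text
time: 2.77
tcp_pos: [0.6181, 0.0079, 0.2629]
tcp_rot: [-180.0, 0.0, 89.8]
force: [0.4, -0.5, -0.2]
gripper_width: -0.0
grasp_force: 0.0
```

Emit:
{"fn": "send_rows", "kwargs": {"commands": [[[0,0,0],[0,0,0.015],0],[[0,0,0],[0,0,0.01],0],[[0,0,0],[0,0,0.01],0],[[0,0,0],[0,0,0],0]]}}

```text
time: 3.1
tcp_pos: [0.6183, 0.0076, 0.2289]
tcp_rot: [-179.9, -0.0, 89.8]
force: [0.1, 0.1, -1.0]
gripper_width: 0.0
grasp_force: 0.0
```

Emit:
{"fn": "send_rows", "kwargs": {"commands": [[[0,0,0],[-0.01,0,0],0],[[0,0,0],[-0.01,0,0],0],[[0,0,0],[-0.01,0,0],0],[[0,0,0],[-0.01,0,0],0],[[0,0,0],[-0.01,0,0],0],[[0,0,0],[-0.01,0,0],0],[[0,0,0],[-0.01,0,0],0],[[0,0,0],[-0.01,0,0],0]]}}

```text
time: 3.77
tcp_pos: [0.618, -0.0736, 0.2298]
tcp_rot: [180.0, 0.0, 89.7]
force: [-0.4, 0.7, -0.3]
gripper_width: -0.0
grasp_force: 0.1
```

```bash
cat >> h.py <<'E'
def look(n,tag):
    c=viewer.camera(n); x0,x1,y0,y1=(175,365,155,262) if n=="top" else (185,415,165,305)
    cv2.imwrite(f"pics/{tag}.png",cv2.resize(c["color"][y0:y1,x0:x1],None,fx=3.4,fy=3.4,interpolation=cv2.INTER_CUBIC))
E
python3 -c "
from h import *
look('side','s2')"
```

```text
(no output)
```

View pics/s2.png

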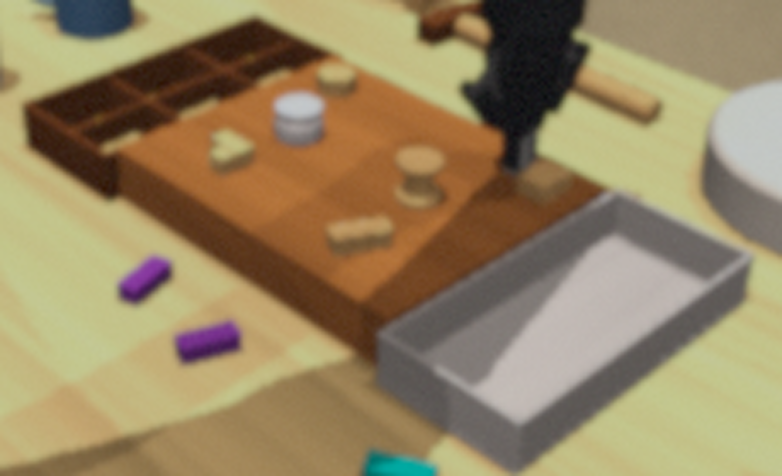

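The rectangular offcut is at (545,182), square ahead of the fingertips at (518,155). Nothing else has moved, so I continue.

Emit:
{"fn": "send_rows", "kwargs": {"commands": [[[0,0,0],[-0.01,0,0],0],[[0,0,0],[-0.01,0,0],0],[[0,0,0],[-0.01,0,0],0],[[0,0,0],[-0.01,0,0],0],[[0,0,0],[-0.01,0,0],0],[[0,0,0],[-0.01,0,0],0],[[0,0,0],[-0.01,0,0],0],[[0,0,0],[-0.01,0,0],0]]}}

```text
time: 4.48
tcp_pos: [0.6177, -0.1535, 0.2297]
tcp_rot: [-180.0, 0.0, 89.8]
force: [1.3, -0.2, 0.3]
gripper_width: 0.0001
grasp_force: 0.0
```

Emit:
{"fn": "send_rows", "kwargs": {"commands": [[[0,0,0],[0,0,0],0],[[0,0,0],[0,0,-0.02],0],[[0,0,0],[0,0,-0.03],0],[[0,0,0],[0,0,-0.03],0],[[0,0,0],[0.04,0,0],0],[[0,0,0],[0.04,0,0],0],[[0,0,0],[0.04,0,0],0],[[0,0,0],[0.04,0,0],0]]}}

```text
time: 5.15
tcp_pos: [0.6182, 0.0095, 0.3103]
tcp_rot: [179.9, -0.0, 89.7]
force: [0.3, 0.1, 0.5]
gripper_width: -0.0002
grasp_force: 0.0
```

Emit:
{"fn": "send_rows", "kwargs": {"commands": [[[0,0,0],[0.04,0,0],0],[[0,0,0],[0.04,0,0],0],[[0,0,0],[0.04,0,0],0],[[0,0,0],[0.036,0,0],0],[[0,0,0],[0,0,0],0]]}}

```text
time: 5.57
tcp_pos: [0.6161, 0.1763, 0.3109]
tcp_rot: [180.0, -0.6, 90.7]
force: [-0.8, 2.1, 1.0]
gripper_width: -0.0002
grasp_force: 0.0
```

```bash
python3 -c "
from h import *
look('side','s3')"
```

```text
(no output)
```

View pics/s3.png

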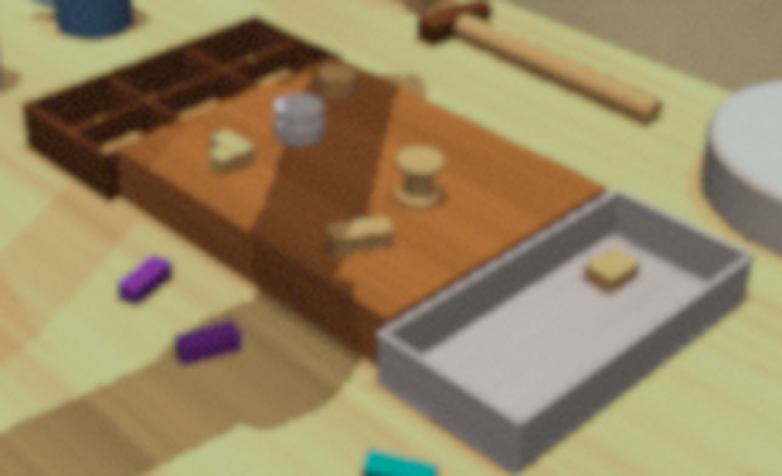

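The block offcut lies in the tray at (610,268). The rest is unchanged. Next is the hex.

Emit:
{"fn": "send_rows", "kwargs": {"commands": [[[0,0,0],[0,0,0],0],[[0,0,0],[0,0,0],0]]}}

```text
time: 5.78
tcp_pos: [0.6192, 0.1624, 0.3094]
tcp_rot: [-180.0, 0.1, 89.7]
force: [0.1, -1.1, -0.4]
gripper_width: -0.0004
grasp_force: 0.0
```

Emit:
{"fn": "send_rows", "kwargs": {"commands": [[[0,0,0],[0,-0.001,0.03],0],[[0,0,0],[0,-0.001,0.03],0],[[0,0,0],[0,0,0.015],0],[[0,0,0],[0,0,0.005],0],[[0,0,0],[0,0,0],0],[[0,0,0],[-0.006,0,0],0],[[0,0,0],[-0.007,0,0],0],[[0,0,0],[-0.008,0,0],0]]}}

```text
time: 6.45
tcp_pos: [0.6179, 0.1425, 0.2317]
tcp_rot: [179.8, -0.0, 89.8]
force: [0.0, -0.3, 0.2]
gripper_width: 0.0001
grasp_force: 0.1
```

Emit:
{"fn": "send_rows", "kwargs": {"commands": [[[0,0,0],[-0.01,0,0],0],[[0,0,0],[-0.01,0,0],0],[[0,0,0],[-0.01,0,0],0],[[0,0,0],[-0.01,0,0],0],[[0,0,0],[-0.01,0,0],0],[[0,0,0],[-0.01,0,0],0],[[0,0,0],[-0.01,0,0],0],[[0,0,0],[-0.01,0,0],0]]}}

```text
time: 7.12
tcp_pos: [0.6166, 0.0616, 0.2296]
tcp_rot: [-180.0, -0.0, 89.8]
force: [0.3, 0.0, -0.3]
gripper_width: -0.0003
grasp_force: 0.1
```

```bash
python3 -c "
from h import *
look('side','s4')"
```

```text
(no output)
```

View pics/s4.png

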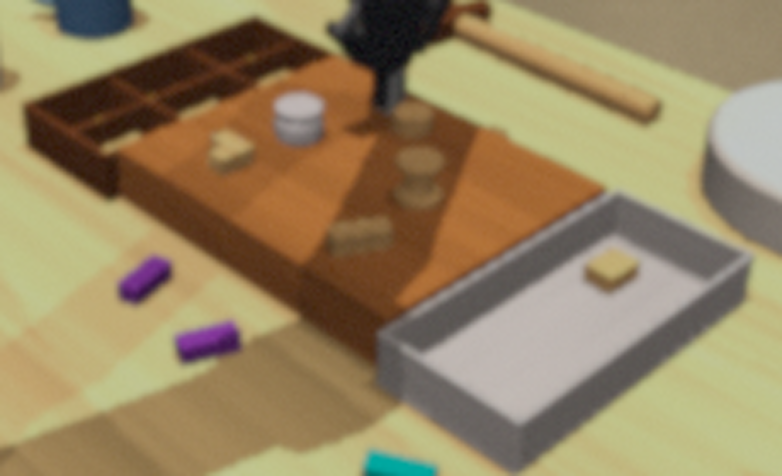

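The hex is ahead of the fingers at (412,115), just beyond the spool as seen from this side. I'll check its lateral position.

```bash
python3 -c "
from h import *
import pickle
S=fix(pickle.load(open('c0.pkl','rb'))['side'])
print(atz(S,185+412.5/3.4-.5,165+114.5/3.4-.5,.064), atz(S,185+337.5/3.4-.5,165+73.5/3.4-.5,.064))"
```

```text
[0.61264261 0.03027357 0.064     ] [0.61790958 0.12216462 0.064     ]
```

Emit:
{"fn": "send_rows", "kwargs": {"commands": [[[0,0,0],[0.006,0,0],0],[[0,0,0],[0,-0.005,0],0],[[0,0,0],[-0.006,0,0],0],[[0,0,0],[-0.01,0,0],0],[[0,0,0],[-0.01,0,0],0],[[0,0,0],[-0.01,0,0],0],[[0,0,0],[-0.01,0,0],0],[[0,0,0],[-0.01,0,0],0]]}}

```text
time: 7.83
tcp_pos: [0.6115, 0.0108, 0.2296]
tcp_rot: [180.0, 0.0, 89.7]
force: [0.4, -0.0, -1.6]
gripper_width: 0.0001
grasp_force: 0.1
```

Emit:
{"fn": "send_rows", "kwargs": {"commands": [[[0,0,0],[-0.01,0,0],0],[[0,0,0],[-0.01,0,0],0],[[0,0,0],[-0.01,0,0],0],[[0,0,0],[-0.01,0,0],0],[[0,0,0],[-0.01,0,0],0],[[0,0,0],[-0.01,0,0],0],[[0,0,0],[-0.01,0,0],0],[[0,0,0],[-0.01,0,0],0]]}}

```text
time: 8.5
tcp_pos: [0.6111, -0.0683, 0.2297]
tcp_rot: [-180.0, -0.0, 89.8]
force: [0.5, 0.2, 0.5]
gripper_width: 0.0005
grasp_force: 0.0
```

```bash
python3 -c "
from h import *
look('side','s5')"
```

```text
(no output)
```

View pics/s5.png

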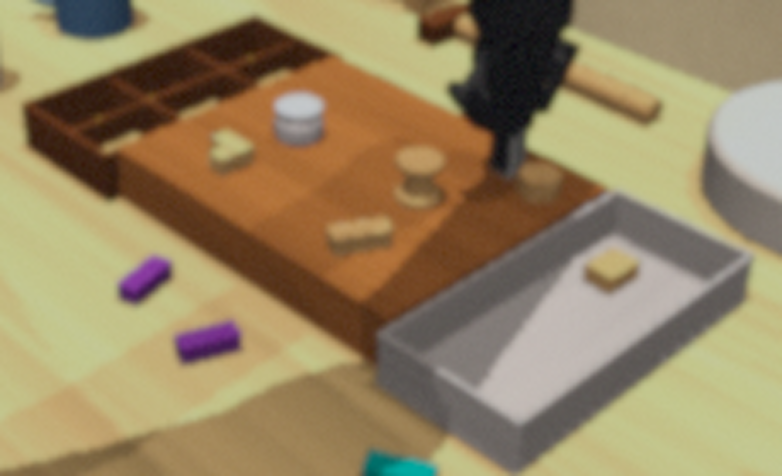

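The hex is at (540,180), square ahead of the fingertips at (508,160). I continue over the end, then move across behind the strip.

Emit:
{"fn": "send_rows", "kwargs": {"commands": [[[0,0,0],[-0.01,0,0],0],[[0,0,0],[-0.01,0,0],0],[[0,0,0],[-0.01,0,0],0],[[0,0,0],[-0.01,0,0],0],[[0,0,0],[-0.01,0,0],0],[[0,0,0],[-0.01,0,0],0],[[0,0,0],[-0.014,0,0],0],[[0,0,0],[-0.014,0,0],0]]}}

```text
time: 9.22
tcp_pos: [0.6107, -0.1564, 0.2297]
tcp_rot: [180.0, -0.0, 89.8]
force: [-0.8, 0.6, 0.6]
gripper_width: -0.0001
grasp_force: 0.0
```

Emit:
{"fn": "send_rows", "kwargs": {"commands": [[[0,0,0],[0,0,0],0],[[0,0,0],[0,0,-0.03],0],[[0,0,0],[0,0,-0.03],0],[[0,0,0],[0,0,-0.02],0],[[0,0,0],[0.02,-0.03,0],0],[[0,0,0],[0.02,-0.03,0],0],[[0,0,0],[0.02,-0.03,0],0],[[0,0,0],[0.02,-0.03,0],0]]}}

```text
time: 9.88
tcp_pos: [0.4898, -0.0738, 0.3098]
tcp_rot: [180.0, -0.0, 89.8]
force: [-0.3, -0.3, -0.2]
gripper_width: 0.0004
grasp_force: 0.0
```

Emit:
{"fn": "send_rows", "kwargs": {"commands": [[[0,0,0],[0.03,-0.024,0],0],[[0,0,0],[0.03,0,0],0],[[0,0,0],[0.02,0,0],0],[[0,0,0],[0,0,0],0],[[0,0,0],[0,0,0],0]]}}

```text
time: 10.3
tcp_pos: [0.4673, 0.0068, 0.3101]
tcp_rot: [180.0, 0.0, 90.0]
force: [-0.6, -0.1, -0.1]
gripper_width: -0.0002
grasp_force: 0.0
```

```bash
python3 -c "
from h import *
look('side','s6')"
```

```text
(no output)
```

View pics/s6.png

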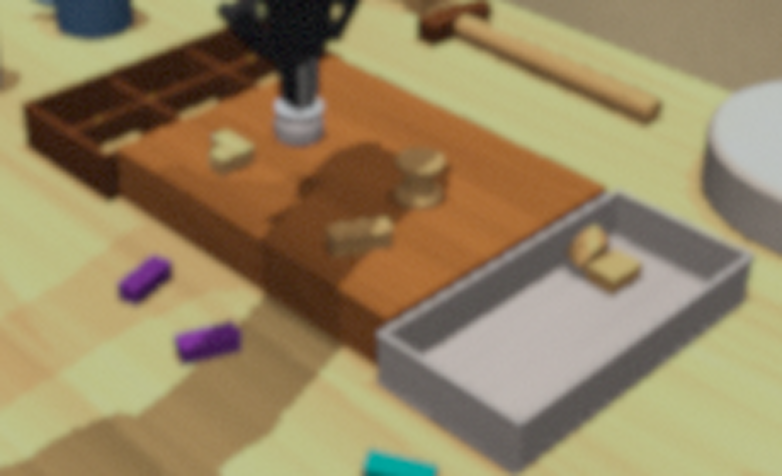

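The hex leans on the block offcut inside the tray, at (588,245). The fingers hang above the board behind the strip, which is at (360,233). I descend and push.

Emit:
{"fn": "send_rows", "kwargs": {"commands": [[[0,0,0],[0,0,0.03],0],[[0,0,0],[0,0,0.03],0],[[0,0,0],[0,0,0.015],0],[[0,0,0],[0,0,0.005],0],[[0,0,0],[-0.008,0,0],0],[[0,0,0],[-0.008,0,0],0],[[0,0,0],[-0.008,0,0],0],[[0,0,0],[-0.008,0,0],0]]}}

```text
time: 11.02
tcp_pos: [0.4682, -0.0284, 0.231]
tcp_rot: [179.8, 0.1, 89.7]
force: [0.2, 0.3, 0.5]
gripper_width: 0.0002
grasp_force: 0.0
```

Emit:
{"fn": "send_rows", "kwargs": {"commands": [[[0,0,0],[-0.008,0,0],0],[[0,0,0],[-0.008,0,0],0],[[0,0,0],[-0.008,0,0],0],[[0,0,0],[-0.008,0,0],0],[[0,0,0],[-0.008,0,0],0],[[0,0,0],[-0.008,0,0],0]]}}

```text
time: 11.52
tcp_pos: [0.467, -0.0755, 0.2297]
tcp_rot: [180.0, -0.0, 89.8]
force: [-0.5, -1.0, -0.2]
gripper_width: -0.0
grasp_force: 0.1
```

```bash
cat >> h.py <<'E'
def blobs(lo,hi,z=.066,n='side'):
    "pale-wood blobs whose centre maps inside the block/tray area"
    c=viewer.camera(n); S=fix(c); h=cv2.cvtColor(c["color"],cv2.COLOR_BGR2HSV)
    m=cv2.inRange(h,lo,hi); k,_,st,ce=cv2.connectedComponentsWithStats(m)
    for i in range(1,k):
        P=atz(S,*ce[i],z)
        if st[i,4]>25 and .42<P[0]<.67 and -.29<P[1]<.175: print(ce[i].round(1),st[i],P.round(4))
E
python3 -c "
from h import *
c=viewer.camera('side'); h=cv2.cvtColor(c['color'],cv2.COLOR_BGR2HSV)
for (u,v) in [(253,208),(245,190),(362,243),(290,200),(308,212),(300,237),(312,222)]: print(u,v,h[v-1:v+2,u-1:u+2].reshape(-1,3).mean(0).round())
look('side','s7')"
```

```text
253 208 [ 26.  89. 189.]
245 190 [ 11. 189.  57.]
362 243 [ 22. 104. 189.]
290 200 [101.  43.  25.]
308 212 [13. 84. 56.]
300 237 [ 16. 101. 112.]
312 222 [ 16. 134. 132.]
```

```bash
python3 -c "
from h import *
blobs((12,50,45),(35,140,255))"
```

```text
[336.8 228.6] [     0      0    560    420 140425] [ 0.5556 -0.1254  0.066 ]
[243.1 196.2] [238 193  11   7  37] [0.4925 0.1518 0.066 ]
[251.9 208.4] [246 203  14  12 121] [0.4681 0.0856 0.066 ]
[308.3 222.3] [303 217  11  10  59] [ 0.5262 -0.0596  0.066 ]
[361.5 240.8] [351 230  23  21 278] [ 0.5575 -0.1969  0.066 ]
[302.9 240.5] [294 234  19  14 159] [ 0.4604 -0.1041  0.066 ]
```

Emit:
{"fn": "send_rows", "kwargs": {"commands": [[[0,0,0],[-0.01,0,0],0],[[0,0,0],[-0.01,0,0],0],[[0,0,0],[-0.01,0,0],0],[[0,0,0],[-0.01,0,0],0],[[0,0,0],[-0.01,0,0],0],[[0,0,0],[-0.01,0,0],0],[[0,0,0],[-0.012,0,0],0],[[0,0,0],[-0.012,0,0],0]]}}

```text
time: 12.33
tcp_pos: [0.4666, -0.16, 0.2296]
tcp_rot: [-180.0, 0.0, 89.8]
force: [0.0, -1.0, -0.5]
gripper_width: 0.0001
grasp_force: 0.0
```

Emit:
{"fn": "send_rows", "kwargs": {"commands": [[[0,0,0],[0,0,0],0],[[0,0,0],[0,0,-0.03],0],[[0,0,0],[0,0,-0.03],0],[[0,0,0],[0,0,-0.02],0],[[0,0,0],[0.038,0.001,0],0],[[0,0,0],[0.038,0.001,0],0],[[0,0,0],[0.038,0.001,0],0],[[0,0,0],[0.038,0.001,0],0]]}}

```text
time: 13.0
tcp_pos: [0.4711, -0.0052, 0.3101]
tcp_rot: [179.9, 0.0, 89.7]
force: [0.4, -0.2, -0.5]
gripper_width: -0.0002
grasp_force: 0.0
```

Emit:
{"fn": "send_rows", "kwargs": {"commands": [[[0,0,0],[0.038,0.001,0],0],[[0,0,0],[0.038,0.001,0],0],[[0,0,0],[0.038,0,0],0],[[0,0,0],[0.032,0,0],0],[[0,0,0],[0,0,0],0],[[0,0,0],[0,0,0],0]]}}

```text
time: 13.5
tcp_pos: [0.4733, 0.1424, 0.31]
tcp_rot: [180.0, -0.1, 90.1]
force: [0.5, -1.0, -0.7]
gripper_width: 0.0003
grasp_force: 0.0
```

```bash
python3 -c "
from h import *
blobs((12,50,45),(35,140,255),.02)"
```

```text
[335.6 224.3] [     0      0    560    420 145019] [ 0.6258 -0.0679  0.02  ]
[252.1 209.2] [247 204  12  12 102] [0.5148 0.1426 0.02  ]
[307.9 216.1] [301 208  15  18 185] [0.6023 0.0103 0.02  ]
[361.5 240.9] [351 230  23  21 279] [ 0.6143 -0.161   0.02  ]
[323.4 268.9] [315 262  18  15 161] [ 0.4623 -0.1682  0.02  ]
```

Emit:
{"fn": "send_rows", "kwargs": {"commands": [[[0,0,0],[0,0,0.03],0],[[0,0,0],[0,0,0.03],0],[[0,0,0],[0,0,0.015],0],[[0,0,0],[0,0,0.005],0],[[0,0,0],[-0.006,0,0],0],[[0,0,0],[-0.008,0,0],0],[[0,0,0],[-0.008,0,0],0],[[0,0,0],[-0.008,0,0],0]]}}

```text
time: 14.22
tcp_pos: [0.4747, 0.1079, 0.231]
tcp_rot: [179.8, 0.0, 89.7]
force: [-0.1, -0.6, 0.3]
gripper_width: 0.0002
grasp_force: 0.0
```

Emit:
{"fn": "send_rows", "kwargs": {"commands": [[[0,0,0],[-0.008,0,0],0],[[0,0,0],[-0.008,0,0],0],[[0,0,0],[-0.008,0,0],0],[[0,0,0],[-0.008,0,0],0],[[0,0,0],[-0.008,0,0],0],[[0,0,0],[-0.008,0,0],0]]}}

```text
time: 14.72
tcp_pos: [0.4736, 0.0604, 0.2297]
tcp_rot: [180.0, -0.0, 89.8]
force: [0.7, -0.8, -0.0]
gripper_width: -0.0001
grasp_force: 0.1
```

```bash
python3 -c "
from h import *
blobs((12,50,45),(35,140,255)); print(proj(fix(viewer.camera('side')),(.474,.04,.066)))"
```

```text
[336.4 225.9] [     0      0    560    420 143336] [ 0.5641 -0.1173  0.066 ]
[307.9 216.1] [301 208  15  18 186] [ 0.5464 -0.0392  0.066 ]
[267.7 217.9] [260 210  16  15 131] [0.4671 0.0234 0.066 ]
[361.5 240.8] [351 230  23  21 279] [ 0.5574 -0.1969  0.066 ]
(np.float64(265.35741774939316), np.float64(214.3424368543191))
```

Emit:
{"fn": "send_rows", "kwargs": {"commands": [[[0,0,0],[-0.01,0,0],0],[[0,0,0],[-0.01,0,0],0],[[0,0,0],[-0.01,0,0],0],[[0,0,0],[-0.01,0,0],0],[[0,0,0],[-0.01,0,0],0],[[0,0,0],[-0.01,0,0],0],[[0,0,0],[-0.01,0,0],0],[[0,0,0],[-0.01,0,0],0]]}}

```text
time: 15.48
tcp_pos: [0.4732, -0.0199, 0.2297]
tcp_rot: [-180.0, 0.0, 89.7]
force: [0.2, 0.0, -0.3]
gripper_width: -0.0001
grasp_force: 0.0
```

```bash
python3 -c "
from h import *
blobs((12,50,45),(35,140,255))"
```

```text
[336.9 227.5] [     0      0    560    420 141627] [ 0.5595 -0.1225  0.066 ]
[265.3 187. ] [261 184   9   6  28] [0.5728 0.1511 0.066 ]
[243.  196.1] [237 193  12   7  36] [0.4929 0.1525 0.066 ]
[307.9 217.1] [302 209  13  17 158] [ 0.5431 -0.0424  0.066 ]
[290.3 231.1] [283 222  16  17 151] [ 0.4667 -0.057   0.066 ]
[361.5 240.9] [351 230  23  21 279] [ 0.5574 -0.197   0.066 ]
```

Emit:
{"fn": "send_rows", "kwargs": {"commands": [[[0,0,0],[-0.01,0,0],0],[[0,0,0],[-0.01,0,0],0],[[0,0,0],[-0.01,0,0],0],[[0,0,0],[-0.01,0,0],0],[[0,0,0],[-0.01,0,0],0],[[0,0,0],[-0.01,0,0],0],[[0,0,0],[-0.01,0,0],0],[[0,0,0],[-0.01,0,0],0]]}}

```text
time: 16.2
tcp_pos: [0.4729, -0.0998, 0.2297]
tcp_rot: [180.0, -0.0, 89.8]
force: [-0.2, -0.4, 0.1]
gripper_width: -0.0002
grasp_force: 0.0
```

Emit:
{"fn": "send_rows", "kwargs": {"commands": [[[0,0,0],[-0.01,0,0],0],[[0,0,0],[-0.01,0,0],0],[[0,0,0],[-0.01,0,0],0],[[0,0,0],[-0.01,0,0],0],[[0,0,0],[-0.01,0,0],0],[[0,0,0],[-0.01,0,0],0],[[0,0,0],[0,0,0],0]]}}

```text
time: 16.78
tcp_pos: [0.4726, -0.1616, 0.2296]
tcp_rot: [-180.0, 0.1, 89.6]
force: [0.9, -0.4, -0.4]
gripper_width: -0.0003
grasp_force: 0.0
```

Emit:
{"fn": "send_rows", "kwargs": {"commands": [[[0,0,0],[0,0,-0.02],0],[[0,0,0],[0,0,-0.03],0],[[0,0,0],[0,0,-0.04],0],[[0,0,0],[0,0,-0.04],0],[[0,0,0],[0.04,0,0],0],[[0,0,0],[0.04,0,0],0],[[0,0,0],[0.04,0,0],0],[[0,0,0],[0,0,0],0]]}}

```text
time: 17.45
tcp_pos: [0.4729, -0.029, 0.3607]
tcp_rot: [179.9, -0.2, 90.6]
force: [0.5, 1.3, 0.5]
gripper_width: -0.0002
grasp_force: 0.0
```

Emit:
{"fn": "send_rows", "kwargs": {"commands": [[[0,0,0],[0.04,0,0],0],[[0,0,0],[0.04,0,0],0],[[0,0,0],[0.04,0,0],0],[[0,0,0],[0.04,0,0],0],[[0,0,0],[0,0,0],0],[[0,0,0],[0,0,0],0]]}}

```text
time: 17.95
tcp_pos: [0.473, 0.125, 0.36]
tcp_rot: [180.0, -0.1, 90.3]
force: [-0.5, -0.8, 0.1]
gripper_width: -0.0
grasp_force: 0.0
```

```bash
python3 -c "
from h import *
look('side','s8'); blobs((12,50,45),(35,140,255),.02)"
```

```text
[336.6 225.3] [     0      0    560    420 144071] [ 0.6239 -0.0729  0.02  ]
[307.8 216.1] [301 208  15  18 183] [0.6023 0.0106 0.02  ]
[361.5 241. ] [351 230  23  22 280] [ 0.6139 -0.1612  0.02  ]
[319.8 264.5] [309 252  23  25 348] [ 0.4682 -0.1523  0.02  ]
```

View pics/s8.png

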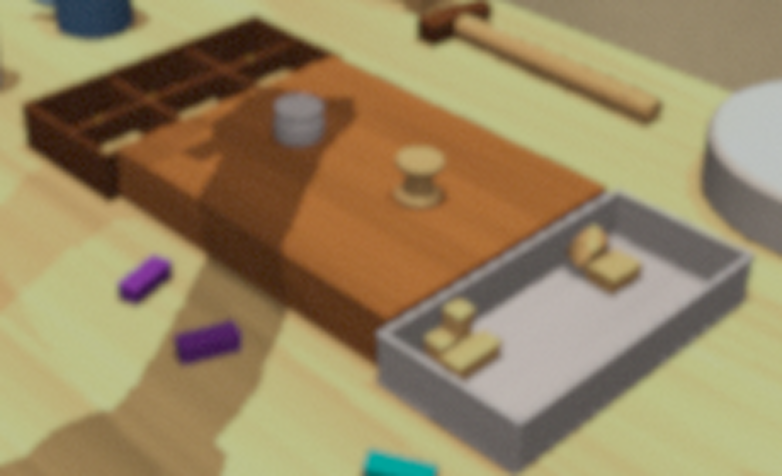

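All four offcuts are inside the tray: the ell is on edge beside the strip at (458,320), and the hex leans on the block offcut at (600,260). The tin (299,118) and spool (420,178) have not moved, and the arm is clear.

```bash
python3 -c "
from h import *
print(order.close_job())"
```

```text
the job is handed in; nothing more can be done
None
```

All four offcuts were pushed over the block's end into the scrap tray; the tin and spool show unmoved in the last picture, the arm touched nothing else, and the job was handed in after about 18 s.

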